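# Fit a coil spring on a damper and hold its piston rod drawn out

## Task

Fit the shortest of the three coil springs on the damper that is clamped leaning in the angle vice: pass it over the piston rod, lower it all the way onto the spring seat rather than dropping it, and let go of it. Then grip the piston rod by its free end and draw it straight out along the damper, without forcing it sideways in its gland, until about 70 mm of it stands out beyond the spring. The damper is not filled yet and the rod would sink back, so finish while still holding it there, clear of the spring, ready for the top mount to be screwed on, and leave the other things on the bench where they are.

Things in the scene. Friction and masses are not known exactly. Their poses are not given: they have to be found in the camera images.
- damper: damper clamped in the angle vice, leaning 0.21 rad from upright towards its own -x, roughly to the robot. Origin: centre of the spring seat (upper face of an aluminium collar 62 mm across, 111 mm above the bench); z runs up along its axis, y is level. On the seat a centring shoulder, 40 mm across, stands 6 mm high, bevelled; above it the tube is 37 mm across up to the gland
- gland (a point): mouth of the damper's gland on its axis, 52 mm above the seat, where the rod comes out; the gland's bore is 25 mm long and 13 mm wide, 1 mm wider than the rod. Axes as the damper's
- vice: grey angle vice bolted to the bench, 170 x 100 mm, with screw and cross handle to its +x; all of it lies below the spring seat. Origin: centre of its underside; z up
- spring: steel coil spring to fit, standing upright on the bench: 58 mm outside, 44 mm inside diameter, 80 mm tall, the shortest of three, 0.2 to 0.35 kg; it does not give. Origin: centre of its underside, z along its axis. Fitted, its origin and z agree with the damper's
- rod: bright round piston rod in the damper, 12 mm thick, 156 mm long, 0.14 to 0.28 kg, free to slide; origin: its lower end, inside the damper, z along it to its free end. A piston at the lower end stops it after 65 mm of travel. At the start it is fully in
- rod_top (a point): centre of the piston rod's free end face; at the start 108 mm above the seat along the damper's z, so 28 mm beyond the fitted spring's top; to be brought to 150 mm, 70 mm beyond the spring
- wide_spring: steel coil spring standing upright, 84 mm across, 110 mm tall; origin at the centre of its underside; not needed, to be left alone
- slim_spring: steel coil spring standing upright, 43 mm across, 115 mm tall; origin at the centre of its underside; not needed, to be left alone
- top_mount: aluminium upper spring plate with a fork, 58 mm across, 35 mm tall; origin at the centre of its underside; not needed, to be left alone
- spanner: steel spanner lying flat, 170 mm long along its x, 8 mm thick; origin at the middle of its underside; not needed, to be left alone
- bump_stop: black rubber bump stop, 32 mm across, 26 mm tall; origin at the centre of its underside; not needed, to be left alone
- caliper: steel vernier caliper lying flat, 200 mm long along its x, 8 mm thick; origin at the middle of its beam's underside; not needed, to be left alone
- lock_nut: steel hexagon nut, 28 mm across corners, 10 mm thick; origin at the centre of its underside; not needed, to be left alone
There are look-alikes about, which are no part of the job. Leave any pink, purple or red look-alike of the spring alone.

How it is judged:
By the outcome, as a careful person would: the job done as asked, in the order asked, and still so for the second after the job is handed in, while the arm keeps its last pose, push and grip.
It also fails if it takes over 54 s, if anything falls off the work surface, if the arm or the gripper's body presses on something with over 40 N, if the wrist force passes 120 N, or if a joint passes its speed limit or range.

## Robot

A 7-joint arm with a two-finger parallel gripper is mounted at the origin on the work surface. World frame = base frame: x ahead of the robot, y to its left, z up, the work surface at z = 0. Lengths are in mm, angles in rad, forces in N, time in s.
With the tool pointing down it reaches from about 400 to 875 mm from the base axis. Payload 4.4 kg.
Tool frame: the origin (TCP) lies at the very end of the fingers, on their centre line; the grasp point (between the pads) lies 19 mm behind it; z points along the fingers, x is the direction in which the jaws open and shut, and the axes are right-handed (so a half turn about z gives the same grasp; the last joint's range is limited). The gripper opens to 85 mm and grips with 20 to 120 N. Pads are 22 mm wide; open, the fingers measure 114 mm over their backs; the gripper's body (76 mm by 85 mm) begins 54 mm behind the grasp point. The pads swing forward as they close: fully open they stand 13 mm farther back than shut.
Start: joints at [1.075, 0.628, 0.038, 1.517, -0.027, 0.996, -0.02], TCP at [270.876, -590.884, 231.313] pointing down, gripper open.
Joint ranges: [-3.06, 3.06], [-0.37, 2.12], [-1.25, 1.32], [0.18, 2.47], [-1.1, 4.24], [0.23, 1.98], [-2.94, 2.94]. Speed limits (rad/s): [2.57, 2.57, 3.14, 3.14, 3.14, 3.14, 3.14].

## Interface

Orientations are given as [roll, pitch, yaw] about the fixed x, y, z axes, in that order (R = Rz(yaw) Ry(pitch) Rx(roll)).
In Python, from cell import ctrl, get_image, job, models gives the robot as it stands.
- The arm moves only by the tool move_arm, never from a script. Its argument "moves" is a list that holds one entry, the list of rows, each a list of 6 numbers: the shift along the tool's x, y, z in m, then the turn, a rotation vector about the tool's x, y, z in rad. A call has 1 to 20 rows; each row is the pose to reach, as a shift and turn from the pose commanded when the call began, along the tool's axes at that moment; what a row does not reach only later rows make up. A row lasts 1/8 s, in which the tool goes at most 62.5 mm and 10.7 degrees, less where a joint would pass 70% of its speed; a pose out of reach is approached as far as the arm can. A call with a gripper value outside its range is refused whole. "jaw" is the opening, from 0 (shut) to 1 (fully open), set as the call begins (left out, the last holds). The fingers move at their own pace and stop on an object; the grip force is fixed at half the most. Time passes only in rows, so rows that repeat a pose let the fingers close. It gives the time, the measured TCP pose, the force and the opening at its end, in the units of the state.
- ctrl.read_state(): the state, without advancing time (a new reading comes with each control period).
- get_image(name): name is "side" or "top"; returns a dict with "color" (480x640x3 uint8, blue, green, red), "fov_y" (degrees; the focal length in pixels is half the picture's height over the tangent of half this angle, whatever the lens; pixels are square), "cx", "cy" (the principal point, pixels), "k1" (the pictures are not rectified: a ray, as slopes to the right and down, at radius r is drawn at 1 + k1 r^2 times it, then the intrinsics apply), "origin" and "orientation" of the camera in the world. Camera axes: x right, y up, looking along -z (the intrinsics and any distortion apply to the point x, -y, -z); pixel columns grow to the right and rows downward; lengths in mm; the calibration is good to about 2 mm. A picture is of the moment at which its call begins. There is no depth.
- job.finish_job(): hands the job in, once; it reports no verdict.
Trained networks look in the newest picture that a camera, given by its name, has taken for a name from the list of things; names that differ only in an ending like _2 or _b are one class to them, and where a whole thing is asked for, a point or a joint stands for the part that bears it (a point fixed in the world has none). Each returns a list of dicts, best first, with "score" (0 to 1); they miss things now and then, are a little off and sometimes report something else, mostly with a low value. They report only what shows in the picture. A call takes as long as a camera call. They do not tell look-alikes from the thing itself.
- models.cut_out(camera, thing): "pixels" (480x640 bool, what is visible of it) and "uv" ([column, row] in pixels, amid what is visible of it).
- models.place_of(camera, thing): "uv" ([column, row] in pixels: a listed point, or the origin of a listed thing).
The state is a dict: "clock": time; "qpos": joint angles; "qd": joint speeds; "tau": joint torques, N m; "eef_pos": TCP position; "tool_rot": TCP orientation; "force": force on the tool from outside, world axes, zero at the start; "torque": the same for the moment, N m; "width": finger opening in mm.
Only numpy, scipy, OpenCV 4.12 (cv2) and the standard library are available. Lean on these libraries where they do the work, as an engineer would, in place of code of your own. Each camera call takes 0.05 s, during which the arm holds its last target.

## Working session

There is one attempt and no reset: what is moved stays moved. The work goes in short steps, Python scripts to look and compute and a tool call to move; the robot and the scene stay as the last step left them, time stands still between calls to the robot, and variables do not carry over. Pictures are saved under pics/ and viewed, and the job is handed in when it is done.

Besides the shell and the picture viewer there is one more tool, called after "Request:" by a JSON object that holds its "fn" and its "kwargs", one argument or row to a line. move_arm: Moves the arm, as the interface text tells. Its arguments: {"type":"object","properties":{"moves":{"type":"array","items":{"type":"array","items":{"type":"array","items":{"type":"number"}}}},"jaw":{"type":"number"}},"required":["moves"]}

```bash
mkdir -p pics; ls
cat > h.py <<'E'
import numpy as np, cv2
from scipy.spatial.transform import Rotation as Ro
from cell import ctrl, get_image, job, models
def cam(im):
    f=240/np.tan(np.radians(im["fov_y"])/2)
    o=np.array(im["orientation"],float)
    R=o if o.shape==(3,3) else Ro.from_euler('xyz',o).as_matrix()
    return f,im["cx"],im["cy"],im["k1"],np.array(im["origin"],float),R
def proj(im,P):
    f,cx,cy,k,o,R=cam(im); p=(np.atleast_2d(P)-o)@R
    s=np.c_[p[:,0]/-p[:,2],-p[:,1]/-p[:,2]]; r2=(s**2).sum(1,keepdims=True)
    return s*(1+k*r2)*f+[cx,cy]
def ray(im,uv):
    f,cx,cy,k,o,R=cam(im); d=(np.array(uv,float)-[cx,cy])/f; s=d.copy()
    for _ in range(50): s=d/(1+k*(s@s))
    v=R@np.array([s[0],-s[1],-1]); return o,v/np.linalg.norm(v)
def tri(rs):
    A=np.zeros((3,3));b=np.zeros(3)
    for o,v in rs:
        M=np.eye(3)-np.outer(v,v);A+=M;b+=M@o
    x=np.linalg.solve(A,b); return x,[float(np.linalg.norm((np.eye(3)-np.outer(v,v))@(x-o))) for o,v in rs]
def atz(im,uv,z):
    o,v=ray(im,uv); return o+v*(z-o[2])/v[2]
E
python3 - <<'E'
from h import *
s=ctrl.read_state(); print(s)
for c in("side","top"):
    im=get_image(c); cv2.imwrite(f"pics/{c}0.png",im["color"]); print(c,{k:v for k,v in im.items() if k!="color"})
    for t in["spring","damper","gland","vice","rod_top","rod","wide_spring","slim_spring","top_mount","bump_stop","lock_nut","spanner","caliper"]:
        print(t,[(np.round(d["uv"],1).tolist(),round(d["score"],2)) for d in models.place_of(c,t)][:4])
E
```

```text
pics
{'clock': 0.0, 'qpos': array([ 1.07518957,  0.62934066,  0.03844738,  1.51833279, -0.02701341,
        0.99630244, -0.01998975]), 'qd': array([ 0.000303  ,  0.00054427, -0.00116948,  0.00034553, -0.0006804 ,
        0.00168837,  0.00132672]), 'tau': array([-1.50901842e-04, -5.63401437e+01,  1.22607082e+00, -1.93444920e+01,
        1.09188686e-02,  1.03875477e-02, -5.86243331e-06]), 'eef_pos': array([ 270.62690065, -590.315893  ,  230.40398603]), 'tool_rot': array([ 3.14157707e+00,  1.86511971e-03, -1.14099023e+00]), 'force': array([0.12411766, 0.13752604, 0.56904423]), 'torque': array([-0.02035822,  0.04180101, -0.03707972]), 'width': 85.45646886309494}
side {'fov_y': 49.99767024130561, 'cx': 324.9691912015414, 'cy': 239.4586516812873, 'k1': 0.013688941199041326, 'origin': array([-36.39397486, 662.82532867, 708.59331616]), 'orientation': array([ 0.96642962, -0.02493694, -2.3241061 ])}
spring [([150.5, 397.5], 0.84), ([211.2, 370.0], 0.68), ([250.3, 402.4], 0.65), ([177.6, 341.4], 0.57)]
damper [([360.5, 251.8], 0.77)]
gland [([367.0, 235.9], 0.92)]
vice [([352.9, 288.3], 0.8)]
r
[... 519 characters left out ...]
tion': array([ 0.18941552, -0.00782209, -1.59235235])}
spring [([190.5, 323.2], 0.89), ([185.9, 277.1], 0.82), ([142.6, 266.7], 0.74), ([185.2, 233.7], 0.68)]
damper [([335.6, 276.4], 0.72)]
gland [([331.7, 281.8], 0.78)]
vice [([334.8, 279.4], 0.86), ([458.3, 286.1], 0.43), ([333.7, 282.1], 0.34)]
rod_top [([333.9, 283.3], 0.37), ([400.0, 340.6], 0.2)]
rod [([335.1, 277.2], 0.52)]
wide_spring [([441.0, 220.6], 0.87)]
slim_spring [([186.8, 274.4], 0.72), ([459.5, 286.6], 0.59)]
top_mount [([250.8, 334.6], 0.63), ([226.1, 216.3], 0.45)]
bump_stop [([227.1, 214.5], 0.68)]
lock_nut [([384.6, 198.7], 0.41)]
spanner [([400.3, 337.3], 0.78)]
caliper [([226.6, 214.3], 0.68), ([287.8, 191.5], 0.67)]
```

View pics/side0.png

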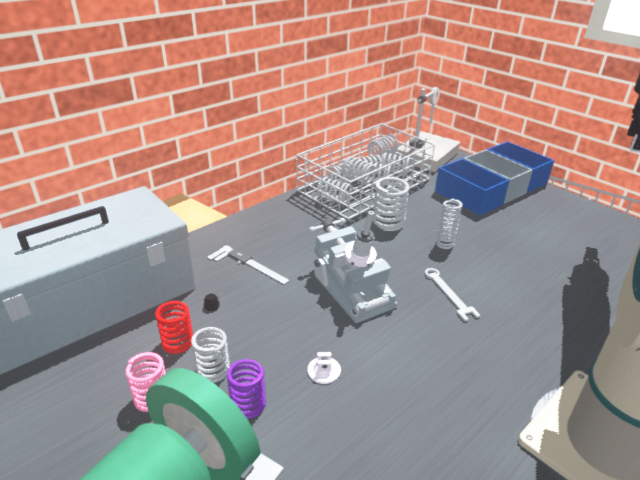

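View pics/top0.png

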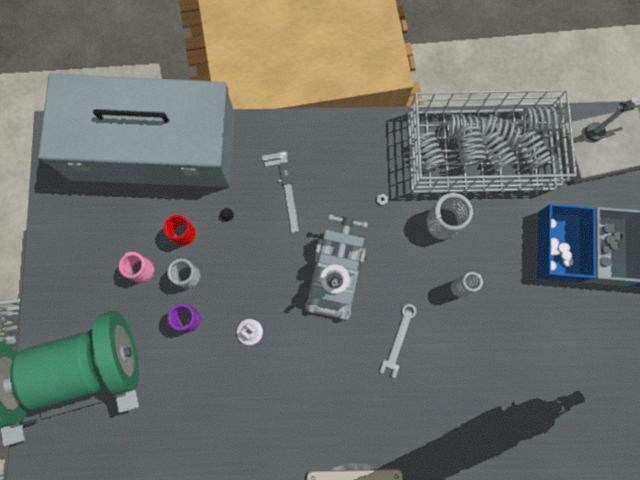

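Run:
```python
from h import *
S=cv2.imread("pics/side0.png");T=cv2.imread("pics/top0.png")
def z(I,x0,y0,w,h,k,n): cv2.imwrite(n,cv2.resize(I[y0:y0+h,x0:x0+w],None,fx=k,fy=k,interpolation=cv2.INTER_CUBIC))
z(S,300,190,130,130,4.5,"pics/a.png"); z(T,280,200,110,130,4.5,"pics/b.png")
z(S,110,290,180,140,4,"pics/c.png"); z(T,100,190,130,150,4,"pics/d.png")
```

```text
(no output)
```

View pics/a.png

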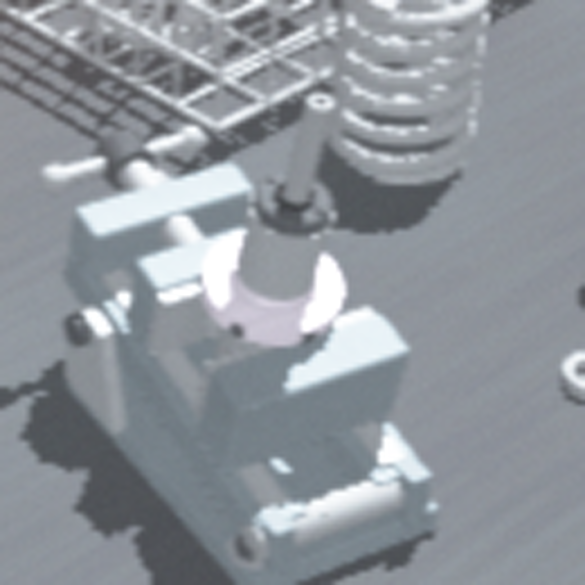

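View pics/b.png

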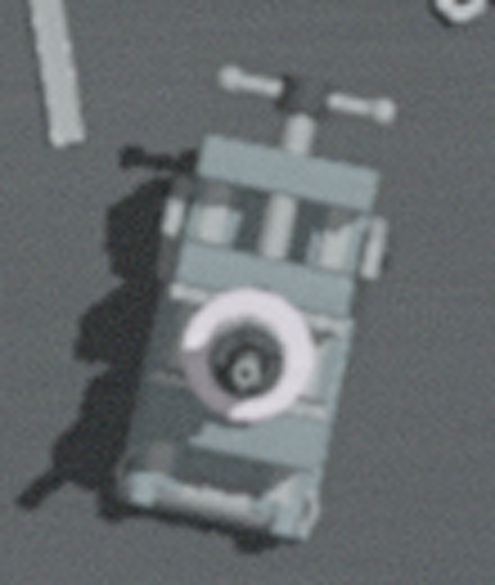

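View pics/c.png

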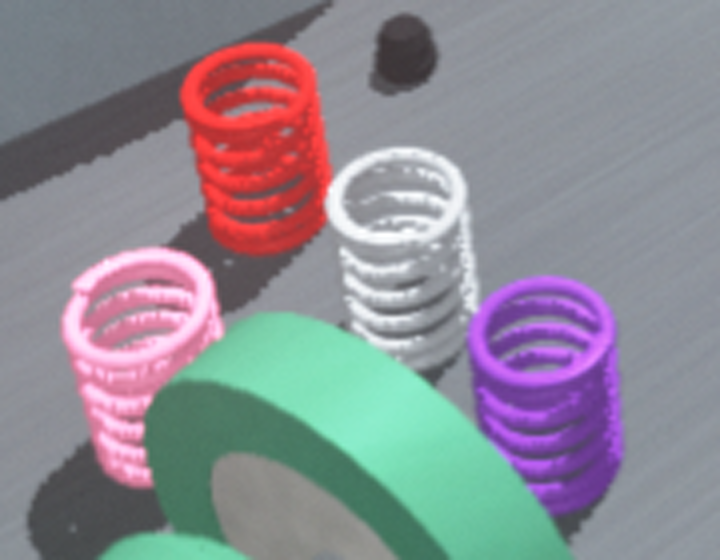

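View pics/d.png

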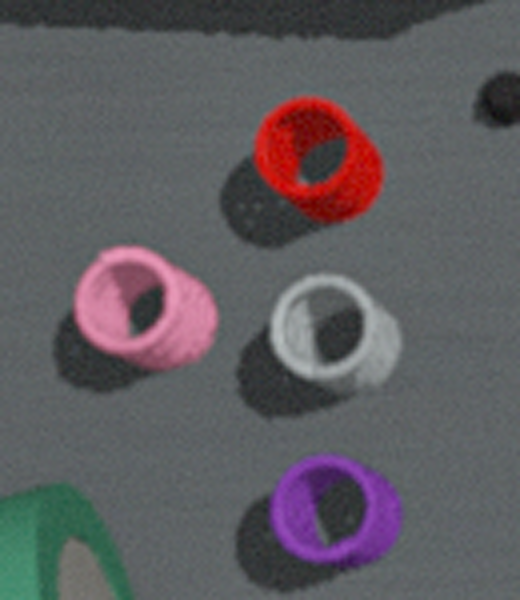

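```bash
cat > fit.py <<'E'
from h import *
from scipy.optimize import least_squares
def load(c,n):
    im=get_image(c); cv2.imwrite(f"pics/{n}.png",im["color"]); return im
def D(p): # damper frame
    lean=0.21
    yaw=p[3]; return Ro.from_euler('z',yaw).as_matrix()@Ro.from_euler('y',-lean).as_matrix()
def circ(r,z,n=60):
    t=np.linspace(0,2*np.pi,n,endpoint=False); return np.c_[r*np.cos(t),r*np.sin(t),np.full(n,z)]
def draw(im,sets,x0,y0,w,h,k,name):
    I=cv2.resize(im["color"][y0:y0+h,x0:x0+w],None,fx=k,fy=k,interpolation=cv2.INTER_CUBIC)
    for P,col in sets:
        for u,v in proj(im,P): cv2.circle(I,(int((u+.5-x0)*k),int((v+.5-y0)*k)),1,col,-1)
    cv2.imwrite(name,I)
E
cat > m1.py <<'E'
from fit import *
s=get_image("side");t=get_image("top")
zs=lambda x,y:((x+.5)/4.5-.5+300,(y+.5)/4.5-.5+190)
zt=lambda x,y:((x+.5)/4.5-.5+280,(y+.5)/4.5-.5+200)
rt,e=tri([ray(s,zs(320,100)),ray(t,zt(246,371))]);print("rodtop",rt,e)
gl,e=tri([ray(s,zs(292,207)),ray(t,zt(247,356))]);print("gland",gl,e)
print("gland@z",atz(t,zt(248,356),111))
# yaw from vice long edges in top view (left/right corners on jaws' tops)
a=zt(300,135);b=zt(216,497)
ax=(rt-gl);print("ax",ax,np.linalg.norm(ax),"lean",np.arctan2(np.hypot(ax[0],ax[1]),ax[2]),"yaw",np.arctan2(-ax[1],-ax[0]))
for L in [((203,137),(125,480)),((378,170),(312,530))]:
    q=[atz(t,zt(*i),60) for i in L]; d=q[0]-q[1]; print("viceyaw",np.arctan2(d[1],d[0]))
zsp=lambda x,y:((x+.5)/4-.5+110,(y+.5)/4-.5+290)
ztp=lambda x,y:((x+.5)/4-.5+100,(y+.5)/4-.5+190)
for n,a,b in [("spring",(397,195),(319,328)),("red",(249,88),(304,147)),("pink",(141,306),(126,302)),("purple",(543,330),(325,511))]:
    print(n,*tri([ray(s,zsp(*a)),ray(t,ztp(*b))]))
E
python3 m1.py
```

```text
rodtop [487.64182684  40.28279752 214.71400614] [0.8803665861740188, 0.8803665861741649]
gland [501.92019083  36.72276743 153.08023994] [1.6500262572975675, 1.6500262572974773]
gland@z [508.90149591  35.54703224 111.        ]
ax [-14.27836399   3.56003009  61.6337662 ] 63.36613155990698 lean 0.23436921919146048 yaw -0.24434834482075168
viceyaw -0.24251919566308006
viceyaw -0.21371177527287466
spring [535.03743524 373.47458883  78.87594884] [1.5030542508991078, 1.5030542508991902]
red [637.78269886 384.68269732  75.2568443 ] [1.5308451380021755, 1.5308451380019372]
pink [552.28466496 479.47572042  76.65060826] [1.2768515921710268, 1.2768515921708938]
purple [436.05459028 369.30704978  76.92950431] [0.30421372820099907, 0.3042137282010604]
```

```bash
cat > m2.py <<'E'
from fit import *
s=get_image("side");t=get_image("top")
ims=[s,t]
G=[]
for im in ims:
    g=cv2.GaussianBlur(im["color"].astype(np.float32),(0,0),0.8).mean(2)
    G.append((cv2.Sobel(g,cv2.CV_32F,1,0),cv2.Sobel(g,cv2.CV_32F,0,1)))
def samp(A,uv): return cv2.remap(A,uv[:,0].astype(np.float32)[None],uv[:,1].astype(np.float32)[None],cv2.INTER_LINEAR)[0]
def score(i,P):
    uv=proj(ims[i],P); d=np.roll(uv,-1,0)-np.roll(uv,1,0); n=np.c_[d[:,1],-d[:,0]]/ (np.linalg.norm(d,axis=1)[:,None]+1e-9)
    gx,gy=samp(G[i][0],uv),samp(G[i][1],uv); return np.minimum(np.abs(gx*n[:,0]+gy*n[:,1]),200).mean()
from scipy.optimize import minimize
def C(p,r,z): return p[:3]+circ(r,z,90)@D(p).T
circles=[(31,0,1.),(6,108,1.)]
def cost(q,which=(0,1)):
    c=0
    for i in which:
        o=np.zeros(4); 
        for r,z,w in circles: c-=w*score(i,C(q,r,z))
    return c
yaw=-0.235
p=np.array([512,34.5,111,yaw])
best=[]
for which in [(0,1),(0,),(1,)]:
    f=lambda v:cost(np.array([v[0],v[1],111,yaw]),which)
    g=[(f((x,y)),x,y) for x in np.arange(502,522,1) for y in np.arange(24,46,1)]
    g.sort(); r=minimize(f,g[0][1:],method="Nelder-Mead"); print(which,g[0],r.x,r.fun)
    best.append(np.array([*r.x,111,yaw]))
    if len(which)==2:
      r=minimize(lambda v:cost(v,which),best[-1],method="Nelder-Mead",options=dict(initial_simplex=best[-1]+np.vstack([np.zeros(4),np.diag([2,2,2,.05])]))); print("free",r.x,r.fun)
for k,(im,b,bx) in enumerate([(s,best[1],(300,190,130,130)),(t,best[2],(280,200,110,130))]):
    draw(im,[(C(b,31,0),(0,0,255)),(C(b,18.5,52),(0,255,0)),(C(b,6,108),(255,0,0)),(C(b,20,6),(0,255,255))],*bx,4.5,f"pics/o{k}.png")
E
python3 m2.py
```

```text
(0, 1) (np.float64(-532.067996451243), np.int64(509), np.int64(36)) [509.28595006  36.15454605] -534.7820515278802
free [ 5.09767083e+02  3.48184248e+01  1.08150635e+02 -2.34883783e-01] -569.8883133312312
(0,) (np.float64(-289.13396058534084), np.int64(506), np.int64(38)) [505.91228578  37.65531094] -290.9044289259929
(1,) (np.float64(-303.7315285272408), np.int64(510), np.int64(36)) [510.00027365  35.81317802] -304.2184857107978
```

View pics/o0.png

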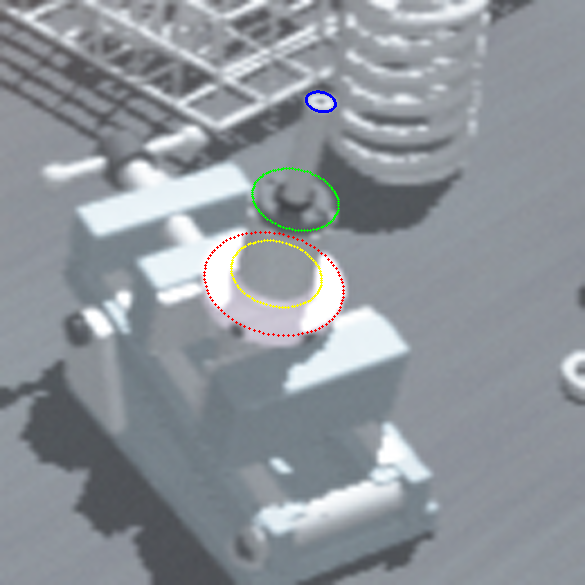

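View pics/o1.png

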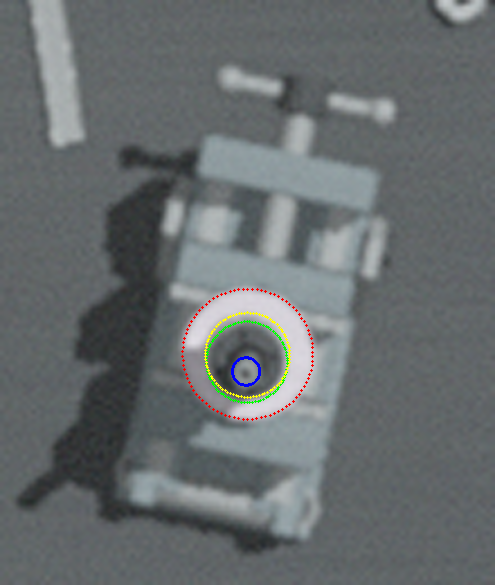

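```bash
cat > plan.py <<'E'
import json,os,numpy as np
from scipy.spatial.transform import Rotation as Ro
F="cmd.json"
def get():
    if not os.path.exists(F):
        put(np.array([270.876,-590.884,231.313]),Ro.from_matrix(Ro.from_euler('xyz',[np.pi,0,-1.141]).as_matrix()))
    d=json.load(open(F)); return np.array(d["p"]),Ro.from_quat(d["q"])
def put(p,R): json.dump({"p":list(map(float,p)),"q":list(map(float,R.as_quat()))},open(F,"w"))
def down(yaw): return Ro.from_euler('xyz',[np.pi,0,yaw])
def tilt(yaw,lean,spin=0): # tool z = -damper z; spin about damper z
    return Ro.from_euler('z',yaw)*Ro.from_euler('y',-lean)*Ro.from_euler('z',spin)*Ro.from_euler('x',np.pi)
def rows(wps,nd=4):
    p0,R0=get()
    for p,R in wps:
        s=R0.inv().apply(np.array(p)-p0)/1000; w=(R0.inv()*R).as_rotvec()
        print([float(x) for x in np.r_[np.round(s,nd),np.round(w,3)]])
def sent(row): # record last row of an executed call
    p0,R0=get(); put(p0+R0.apply(np.array(row[:3])*1000),R0*Ro.from_rotvec(row[3:])); p,R=get(); print(p,R.as_euler('xyz'))
E
python3 - <<'E'
from plan import *
rows([((500,-330,340),down(-.35)),((560,30,340),down(.3)),((535,373,240),down(.75))],3)
E
```

```text
[-0.142, -0.317, -0.109, 0.0, 0.0, -0.791]
[-0.444, -0.522, -0.109, 0.0, 0.0, -1.441]
[-0.766, -0.642, -0.009, 0.0, 0.0, -1.891]
```

Request:
{"fn": "move_arm", "kwargs": {
  "moves": [
    [[-0.142,-0.317,-0.109,0,0,-0.791],[-0.142,-0.317,-0.109,0,0,-0.791],[-0.142,-0.317,-0.109,0,0,-0.791],[-0.142,-0.317,-0.109,0,0,-0.791],[-0.142,-0.317,-0.109,0,0,-0.791],[-0.142,-0.317,-0.109,0,0,-0.791],[-0.444,-0.522,-0.109,0,0,-1.441],[-0.444,-0.522,-0.109,0,0,-1.441],[-0.444,-0.522,-0.109,0,0,-1.441],[-0.444,-0.522,-0.109,0,0,-1.441],[-0.444,-0.522,-0.109,0,0,-1.441],[-0.444,-0.522,-0.109,0,0,-1.441],[-0.766,-0.642,-0.009,0,0,-1.891],[-0.766,-0.642,-0.009,0,0,-1.891],[-0.766,-0.642,-0.009,0,0,-1.891],[-0.766,-0.642,-0.009,0,0,-1.891],[-0.766,-0.642,-0.009,0,0,-1.891],[-0.766,-0.642,-0.009,0,0,-1.891],[-0.766,-0.642,-0.009,0,0,-1.891],[-0.766,-0.642,-0.009,0,0,-1.891]]
  ],
  "jaw": 1
}}

```text
clock: 4.1
eef_pos: [535.8, 372.0, 240.2]
tool_rot: [3.14, 0.001, 0.749]
force: [0.4, -1.2, -1.3]
width: 85.7
```

Run:
```python
from plan import *
sent([-0.766, -0.642, -0.009, 0, 0, -1.891])
from fit import *
st=ctrl.read_state();print(st["eef_pos"],st["qpos"])
s=load("side","side1");t=load("top","top1")
e=st["eef_pos"];R=Ro.from_euler('xyz',st["tool_rot"])
print(proj(s,e),proj(t,e))
for n,im,b in(("s",s,(110,180,200,150)),("t",t,(90,190,160,150))):
    x=R.apply([1,0,0])
    draw(im,[([e],(0,0,255)),([e+50*x,e-50*x],(0,255,0)),(np.array([535,373.5,78])+circ(25.5,0),(0,255,255))],b[0],b[1],b[2],b[3],4,f"pics/g{n}.png")
```

```text
[535.30529151 372.96098224 240.313     ] [3.14159265e+00 2.22044605e-16 7.50000000e-01]
[535.77622631 371.95156612 240.1912753 ] [-0.35195562  0.66864179 -0.52458459  1.48880039  0.36075968  1.08189673
 -0.20446412]
[[197.4015444 260.4526615]] [[162.58668436 259.54286573]]
```

View pics/gs.png

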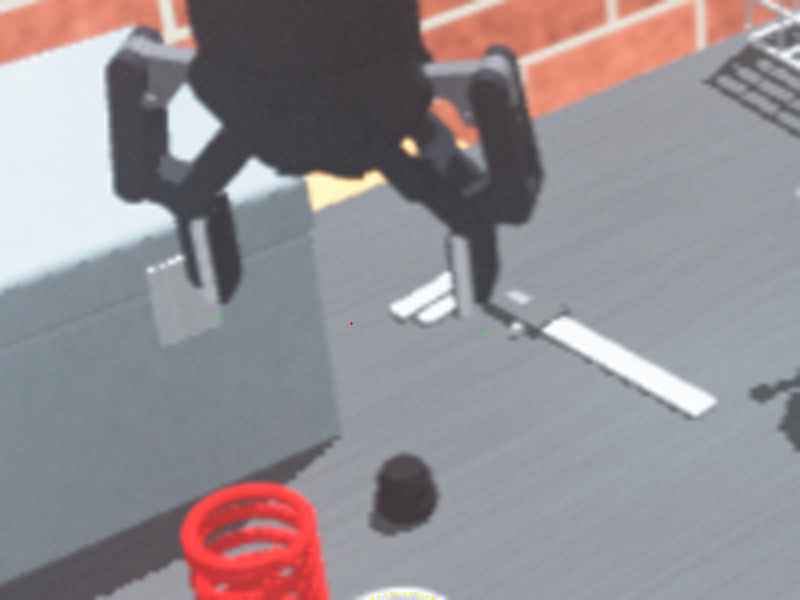

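View pics/gt.png

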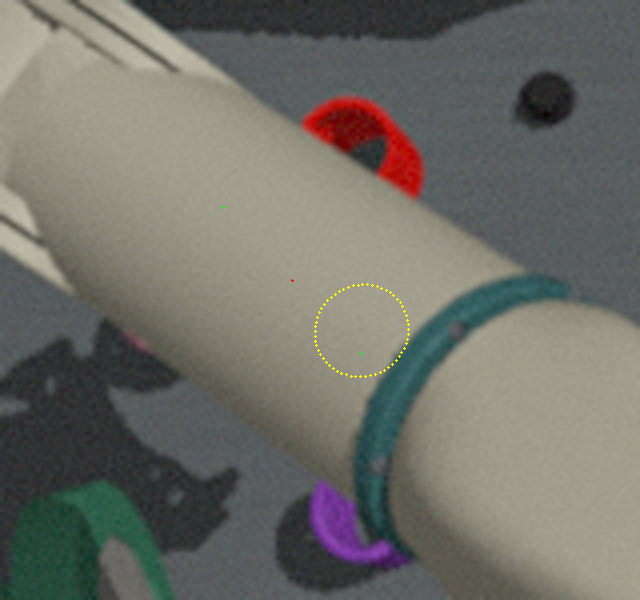

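Request:
{"fn": "move_arm", "kwargs": {
  "moves": [
    [[0,-0.001,0.05,0,0,0],[0,-0.001,0.1,0,0,0],[0,-0.001,0.14,0,0,0],[0,-0.001,0.17,0,0,0],[0,-0.001,0.185,0,0,0],[0,-0.001,0.191,0,0,0],[0,-0.001,0.191,0,0,0]]
  ]
}}

```text
clock: 5.08
eef_pos: [535.3, 373.8, 50.1]
tool_rot: [3.141, -0.001, 0.749]
force: [-0.8, 0.0, 1.2]
width: 85.8
```

Run:
```python
from plan import *
sent([0,-0.001,0.191,0,0,0])
from fit import *
st=ctrl.read_state();print(st["eef_pos"],st["force"])
s=load("side","side2")
e=st["eef_pos"];R=Ro.from_euler('xyz',st["tool_rot"]);x=R.apply([1,0,0])
draw(s,[([e],(0,0,255)),([e+50*x,e-50*x],(0,255,0)),(np.array([535,373.5,78])+circ(25.5,0),(0,255,255))],130,270,180,140,4,"pics/g2.png")
```

```text
[534.62365275 373.69267111  49.313     ] [3.14159265e+00 2.22044605e-16 7.50000000e-01]
[535.29808444 373.76557689  50.14704971] [-0.83365109  0.01852478  1.18384483]
```

View pics/g2.png

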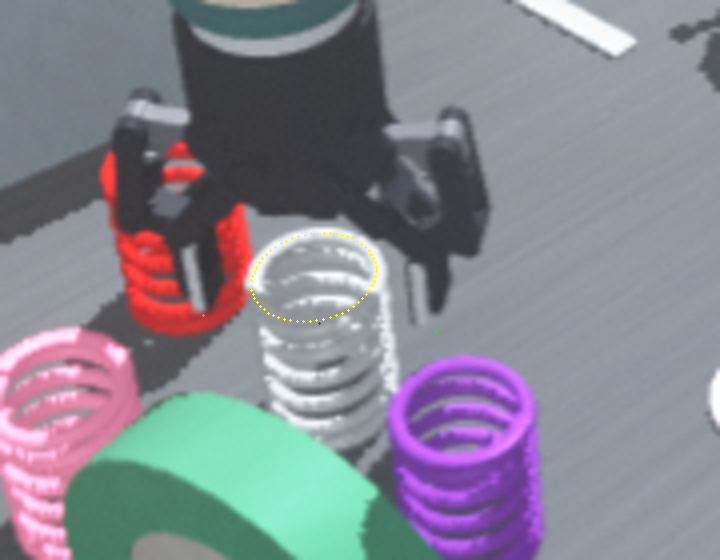

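Request:
{"fn": "move_arm", "kwargs": {
  "moves": [
    [[0,0,0.004,0,0,0],[0,0,0.004,0,0,0],[0,0,0.004,0,0,0],[0,0,0.004,0,0,0],[0,0,0.004,0,0,0],[0,0,0.004,0,0,0],[0,0,0.004,0,0,0],[0,0,0.004,0,0,0]]
  ],
  "jaw": 0
}}

```text
clock: 6.12
eef_pos: [535.1, 374.0, 46.2]
tool_rot: [3.141, -0.001, 0.75]
force: [0.2, -0.1, 5.1]
width: 57.9
```

Run:
```python
from plan import *
sent([0,0,0.004,0,0,0])
from fit import *
st=ctrl.read_state();print(st["eef_pos"],st["force"],st["torque"],st["width"])
s=load("side","side3")
e=st["eef_pos"];R=Ro.from_euler('xyz',st["tool_rot"]);x=R.apply([1,0,0])
draw(s,[([e],(0,0,255)),(np.array([535,373.5,78])+circ(25.5,0),(0,255,255))],130,270,180,140,4,"pics/g3.png")
```

```text
[534.62365275 373.69267111  45.313     ] [3.14159265e+00 2.22044605e-16 7.50000000e-01]
[535.10566653 374.00726939  46.15862448] [ 0.20286638 -0.14755531  5.08211305] [-0.20433114  0.16920747 -0.02775427] 57.87904714743234
```

View pics/g3.png

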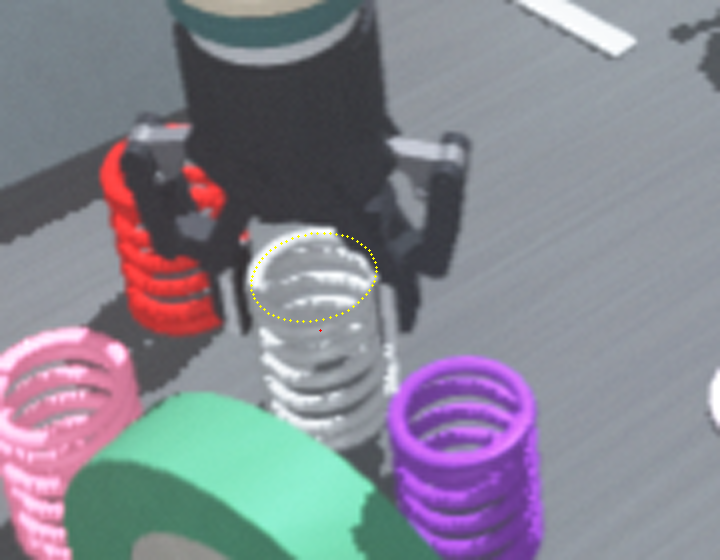

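```bash
cat >> plan.py <<'E'
DO=np.array([510,35.5,111.]);YAW=-.235;LEAN=.21
def dpose(tz,off=(0,0),spin=.985,O=None):
    Dm=Ro.from_euler('z',YAW)*Ro.from_euler('y',-LEAN)
    return (DO if O is None else O)+Dm.apply([off[0],off[1],tz]), tilt(YAW,LEAN,spin)
E
python3 - <<'E'
from plan import *
p0,R0=get(); pp=dpose(171)
print(pp[0],pp[1].as_euler('xyz'))
rows([(p0+[0,0,30],R0),(p0+[0,0,245],R0),((pp[0]*.5+(p0+[0,0,265])*.5),R0),pp],3)
E
```

```text
[475.33312858  43.80007075 278.24328642] [ 2.96581989 -0.11550646  0.76018891]
[-0.0, -0.0, -0.03, 0.0, 0.0, 0.0]
[-0.0, -0.0, -0.245, 0.0, 0.0, 0.0]
[-0.134, 0.1, -0.249, 0.0, 0.0, 0.0]
[-0.268, 0.201, -0.233, -0.175, 0.116, 0.0]
```

Request:
{"fn": "move_arm", "kwargs": {
  "moves": [
    [[0,0,-0.006,0,0,0],[0,0,-0.025,0,0,0],[0,0,-0.065,0,0,0],[0,0,-0.11,0,0,0],[0,0,-0.155,0,0,0],[0,0,-0.2,0,0,0],[-0.01,0.01,-0.24,0,0,0],[-0.04,0.03,-0.255,-0.02,0.01,0],[-0.075,0.055,-0.255,-0.05,0.03,0],[-0.11,0.08,-0.255,-0.08,0.05,0],[-0.145,0.105,-0.255,-0.11,0.07,0],[-0.18,0.135,-0.25,-0.14,0.09,0],[-0.215,0.16,-0.245,-0.16,0.105,0],[-0.24,0.18,-0.24,-0.175,0.116,0],[-0.258,0.193,-0.236,-0.175,0.116,0],[-0.268,0.201,-0.233,-0.175,0.116,0],[-0.268,0.201,-0.233,-0.175,0.116,0],[-0.268,0.201,-0.233,-0.175,0.116,0]]
  ]
}}

```text
clock: 8.43
eef_pos: [476.0, 45.2, 278.8]
tool_rot: [2.966, -0.117, 0.762]
force: [0.0, -0.6, -2.1]
width: 57.5
```

```bash
cat > look.py <<'E'
import sys
from plan import *
from fit import *
def look(n,off=46.2):
    st=ctrl.read_state();e=st["eef_pos"];R=Ro.from_euler('xyz',st["tool_rot"])
    print("eef",e,"F",st["force"],"T",st["torque"],"w",st["width"],"t",st["clock"])
    Dm=Ro.from_euler('z',YAW)*Ro.from_euler('y',-LEAN)
    print("tcp in damper",Dm.inv().apply(e-DO),"axis err",Dm.inv().apply(R.apply([0,0,-1])))
    s=load("side","side"+n);t=load("top","top"+n)
    o=e+R.apply([0,0,off]); S=lambda r,z:o+R.apply(circ(r,-z)) 
    p=np.array([*DO,YAW]); C=lambda r,z:p[:3]+circ(r,z)@D(p).T
    sets=[(S(29,0),(0,255,255)),(S(25.5,80),(0,255,255)),(C(31,0),(0,0,255)),(C(18.5,52),(0,255,0)),(C(6,108),(255,0,0))]
    draw(s,sets,290,160,150,150,4,"pics/ls"+n+".png"); draw(t,sets,260,200,140,130,4,"pics/lt"+n+".png")
    return s,t
E
python3 - <<'E'
from look import *
sent([-0.268, 0.201, -0.233, -0.175, 0.116, 0])
look("4")
E
```

```text
[475.54042666  43.94402078 278.313     ] [ 2.96580835 -0.11540564  0.76018066]
eef [476.02942835  45.16248626 278.7591336 ] F [ 0.01963655 -0.60049003 -2.10141093] T [0.09286951 0.32578332 0.01512464] w 57.50870399671466 t 8.425
tcp in damper [  0.45955868   1.48709714 171.42948297] axis err [-7.63589930e-04 -1.27101535e-03  9.99998901e-01]
```

View pics/ls4.png

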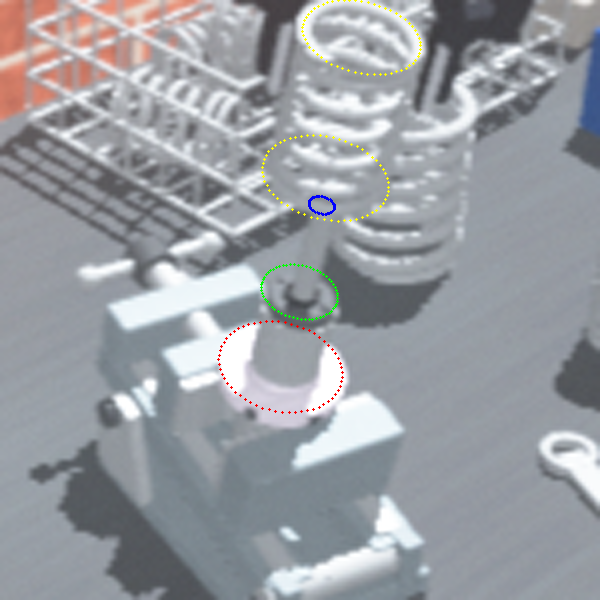

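View pics/lt4.png

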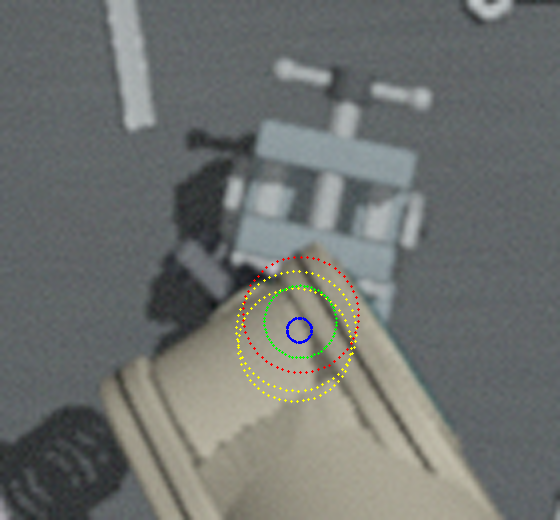

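```bash
cat > m3.py <<'E'
from look import *
from scipy.optimize import minimize
st=ctrl.read_state();e=st["eef_pos"];R=Ro.from_euler('xyz',st["tool_rot"]); o=e+R.apply([0,0,46.2])
s=get_image("side")
g=cv2.GaussianBlur(s["color"].astype(np.float32),(0,0),0.8).mean(2)
gx,gy=cv2.Sobel(g,cv2.CV_32F,1,0),cv2.Sobel(g,cv2.CV_32F,0,1)
def samp(A,uv): return cv2.remap(A,uv[:,0].astype(np.float32)[None],uv[:,1].astype(np.float32)[None],cv2.INTER_LINEAR)[0]
f,cx,cy,k,co,CR=cam(s)
def outline(c,n,rings):
    # silhouette of union of tori rendered as filled mask at 1/8 px
    pass
def score(uv):
    d=np.roll(uv,-1,0)-np.roll(uv,1,0);n=np.c_[d[:,1],-d[:,0]]/(np.linalg.norm(d,axis=1)[:,None]+1e-9)
    return np.minimum(np.abs(samp(gx,uv)*n[:,0]+samp(gy,uv)*n[:,1]),200).mean()
# torus outer outline at z=c: points on torus where normal perp to view
def torus(center,Rm,Rmaj=25.5,r=3.5,sgn=1):
    t=np.linspace(0,2*np.pi,120,endpoint=False)
    rad=np.c_[np.cos(t),np.sin(t),0*t]@Rm.T; ax=Rm[:,2]
    C=center+Rmaj*rad; v=C-co; v/=np.linalg.norm(v,axis=1)[:,None]
    a=(v*rad).sum(1);b=v@ax   # normal = cos p rad + sin p ax ; a cos p + b sin p=0
    ph=np.arctan2(-a,b); n=np.cos(ph)[:,None]*rad+np.sin(ph)[:,None]*ax
    n*=np.where((n*rad).sum(1)>0,1,-1)[:,None]*sgn
    return C+r*n
Dm=(Ro.from_euler('z',YAW)*Ro.from_euler('y',-LEAN)).as_matrix()
up=R.apply([0,0,-1]); Rm=Dm
def best(fn,lab):
    G=[(-score(fn(du,dv)),du,dv) for du in np.arange(-4,4.1,.5) for dv in np.arange(-4,4.1,.5)]
    G.sort(); r=minimize(lambda x:-score(fn(*x)),G[0][1:],method="Nelder-Mead"); print(lab,G[0],r.x,r.fun); return r.x
# spring top ring outline (outer+inner)
base=proj(s,torus(o+up*76.5,Rm)); basei=proj(s,torus(o+up*76.5,Rm,sgn=-1))
bs=best(lambda a,b:base+[a,b],"spring top outer px")
best(lambda a,b:basei+[a,b],"inner")
p=np.array([*DO,YAW]); C=lambda r,z:proj(s,p[:3]+circ(r,z,90)@D(p).T)
bd=best(lambda a,b:C(31,0)+[a,b],"seat px"); br=best(lambda a,b:C(6,108)+[a,b],"rodtop px")
# px jacobian wrt damper-frame x,y,z at gland
q=DO+Dm@[0,0,52]; J=np.c_[tuple((proj(s,q+Dm[:,i])-proj(s,q))[0] for i in range(3))]; print(J)
E
python3 m3.py
```

```text
spring top outer px (np.float64(-127.07263276339044), np.float64(0.5), np.float64(-4.0)) [ 0.67011566 -4.10817871] -127.97536087811632
inner (np.float64(-123.47392659760504), np.float64(0.0), np.float64(-2.0)) [ 2.59907246e-04 -2.30744991e+00] -125.3919774147173
seat px (np.float64(-113.36542076572114), np.float64(0.5), np.float64(0.5)) [0.45311279 0.57731018] -113.98407454459927
rodtop px (np.float64(-149.59825872607357), np.float64(3.5), np.float64(-4.0)) [ 3.15438995 -4.40197754] -158.05287481529183
[[-0.27323497 -0.43717035  0.0949483 ]
 [-0.3427567   0.13486649 -0.37076482]]
```

Run:
```python
from fit import *
I=cv2.imread("pics/side4.png")
cv2.imwrite("pics/e.png",cv2.resize(I[155:275,335:425],None,fx=6.5,fy=6.5,interpolation=cv2.INTER_CUBIC)[:600])
cv2.imwrite("pics/e2.png",cv2.resize(I[195:275,330:400],None,fx=7.5,fy=7.5,interpolation=cv2.INTER_CUBIC)[:600])
```

```text
(no output)
```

View pics/e.png

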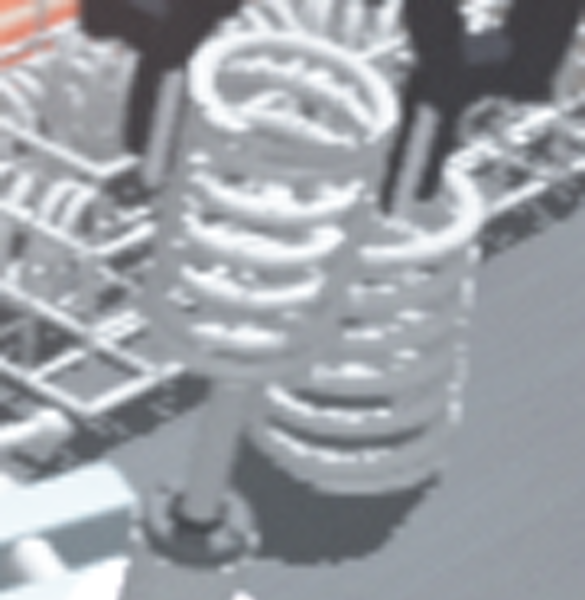

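View pics/e2.png

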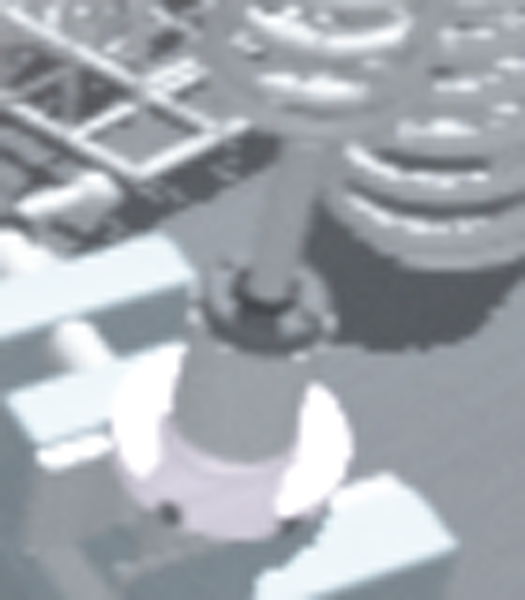

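Run:
```python
from look import *
st=ctrl.read_state();e=st["eef_pos"];R=Ro.from_euler('xyz',st["tool_rot"]); o=e+R.apply([0,0,46.2]);up=R.apply([0,0,-1])
s=get_image("side")
Dm=(Ro.from_euler('z',YAW)*Ro.from_euler('y',-LEAN)).as_matrix()
z=lambda P,k,x,y:((proj(s,P)+.5-[x,y])*k-.5).round(1)
print("springtop pred e", z(o+up*78,6.5,335,155), "bottom",z(o+up*2,6.5,335,155))
for h in(0,6,50,52,54,80,100,108): print(h,"e2",z(DO+Dm@[0,0,h],7.5,330,195),"e",z(DO+Dm@[0,0,h],6.5,335,155))
for r,h in((31,0),(18.5,52),(20,52)):
    q=z(DO+circ(r,h)@Dm.T,7.5,330,195); print(r,h,q.min(0),q.max(0))
q=z(o+R.apply(circ(29,-76.5)),6.5,335,155);print(q.min(0),q.max(0))
q=z(o+R.apply(circ(29,-3.5)),6.5,335,155);print(q.min(0),q.max(0))
```

```text
springtop pred e [[294.  99.]] bottom [[238.4 315.9]]
0 e2 [[225.8 423.5]] e [[163.2 627. ]]
6 e2 [[229.8 408. ]] e [[166.6 613.5]]
50 e2 [[260.1 289.8]] e [[192.9 511.1]]
52 e2 [[261.5 284.2]] e [[194.1 506.2]]
54 e2 [[262.9 278.6]] e [[195.3 501.4]]
80 e2 [[281.9 204.8]] e [[211.7 437.4]]
100 e2 [[296.9 146.1]] e [[224.7 386.5]]
108 e2 [[303.  122.1]] e [[230.1 365.8]]
31 0 [110.  339.8] [341.2 510.8]
18.5 52 [189.9 233.8] [332.9 336. ]
20 52 [184.1 229.8] [338.7 340.2]
[184.   36.3] [401.4 173.8]
[136.6 244. ] [342.1 382.7]
```

Run:
```python
from look import *
t=get_image("top")
I=cv2.imread("pics/top0.png")
G=cv2.GaussianBlur(I.astype(np.float32),(0,0),.8).mean(2);gx,gy=cv2.Sobel(G,cv2.CV_32F,1,0),cv2.Sobel(G,cv2.CV_32F,0,1)
f=lambda A,uv:cv2.remap(A,uv[:,0].astype(np.float32)[None],uv[:,1].astype(np.float32)[None],cv2.INTER_LINEAR)[0]
def sc(uv):
    d=np.roll(uv,-1,0)-np.roll(uv,1,0);n=np.c_[d[:,1],-d[:,0]]/np.linalg.norm(d,axis=1)[:,None]
    return np.minimum(np.abs(f(gx,uv)*n[:,0]+f(gy,uv)*n[:,1]),300).mean()
for z in(76.5,78):
  for rs in((29,22),(29,),(22,)):
    g=max((sum(sc(proj(t,np.array([x,y,z])+circ(r,0))) for r in rs),x,y) for x in np.arange(528,544,.5) for y in np.arange(366,382,.5)); print(z,rs,g)
b=t["origin"]
# damper top-only again at single circles
for r,h in((31,0),(6,108),(18.5,52),(20,6)):
    g=[]
    for x in np.arange(502,520,.5):
        for y in np.arange(28,44,.5):
            p=np.array([x,y,111,YAW]); g.append((sc(proj(t,p[:3]+circ(r,h)@D(p).T)),x,y))
    print(r,h,sorted(g)[-3:])
```

```text
76.5 (29, 22) (np.float64(339.73063200228853), np.float64(538.0), np.float64(373.0))
76.5 (29,) (np.float64(172.3879357188165), np.float64(537.5), np.float64(372.5))
76.5 (22,) (np.float64(168.06494943541307), np.float64(538.0), np.float64(373.0))
78 (29, 22) (np.float64(340.62186735243154), np.float64(537.5), np.float64(372.5))
78 (29,) (np.float64(173.09131557067303), np.float64(537.5), np.float64(372.5))
78 (22,) (np.float64(167.53055178175848), np.float64(537.5), np.float64(372.5))
31 0 [(np.float64(158.4660316443417), np.float64(510.0), np.float64(36.0)), (np.float64(158.73928015302047), np.float64(509.5), np.float64(35.5)), (np.float64(158.95293091562817), np.float64(509.5), np.float64(36.0))]
6 108 [(np.float64(148.57087115060358), np.float64(509.5), np.float64(36.0)), (np.float64(150.54850462804112), np.float64(510.0), np.float64(35.5)), (np.float64(151.55225653964217), np.float64(510.0), np.float64(36.0))]
18.5 52 [(np.float64(225.42258201656296), np.float64(510.5), np.float64(36.5)), (np.float64(226.01818617380766), np.float64(511.5), np.float64(36.5)), (np.float64(226.5534134523399), np.float64(511.0), np.float64(36.5))]
20 6 [(np.float64(208.02793366647455), np.float64(507.5), np.float64(37.5)), (np.float64(208.54744831147576), np.float64(508.0), np.float64(37.0)), (np.float64(209.03913148059553), np.float64(508.0), np.float64(37.5))]
```

```bash
sed -i 's/^DO=.*/DO=np.array([507.3,36.9,111.]);YAW=-.235;LEAN=.21/' plan.py
cat >> plan.py <<'E'
def delta(tz,off=(0,0),spin=.985): # row from measured to damper pose, using measured pose
    from cell import ctrl
    st=ctrl.read_state();e=st["eef_pos"];R=Ro.from_euler('xyz',st["tool_rot"]);p,Rt=dpose(tz,off,spin)
    s=R.inv().apply(p-e); w=(R.inv()*Rt).as_rotvec(); print("delta tool",s.round(2),w.round(4))
E
python3 - <<'E'
from plan import *
delta(171)
E
```

```text
delta tool [-1.81 -2.45 -0.53] [-0.0002 -0.0003  0.0011]
```

Request:
{"fn": "move_arm", "kwargs": {
  "moves": [
    [[-0.001,-0.0015,0,0,0,0],[-0.0018,-0.0025,0,0,0,0],[-0.0018,-0.0025,0.01,0,0,0],[-0.0018,-0.0025,0.022,0,0,0],[-0.0018,-0.0025,0.034,0,0,0],[-0.0018,-0.0025,0.046,0,0,0],[-0.0018,-0.0025,0.056,0,0,0],[-0.0018,-0.0025,0.063,0,0,0],[-0.0018,-0.0025,0.066,0,0,0],[-0.0018,-0.0025,0.066,0,0,0],[-0.0018,-0.0025,0.066,0,0,0]]
  ]
}}

```text
clock: 10.05
eef_pos: [486.2, 41.4, 213.4]
tool_rot: [2.965, -0.116, 0.76]
force: [-0.1, 0.5, -3.2]
width: 58.0
```

Run:
```python
from look import *
sent([-0.0018, -0.0025, 0.066, 0, 0, 0])
look("5"); delta(105)
I=cv2.imread("pics/side5.png")
cv2.imwrite("pics/e5.png",cv2.resize(I[185:275,325:415],None,fx=6.5,fy=6.5,interpolation=cv2.INTER_CUBIC)[:600])
```

```text
[485.96098194  41.3218402  213.12077503] [ 2.96580835 -0.11540564  0.76018066]
eef [486.16055474  41.37148628 213.44818509] F [-0.14383138  0.4500237  -3.23815238] T [0.0693407  0.31556171 0.069939  ] w 57.9963894475345 t 10.05
tcp in damper [  0.23129326  -0.57358702 104.70013593] axis err [-6.17362272e-04 -1.35258136e-04  9.99999800e-01]
delta tool [ 0.37 -0.58 -0.25] [ 0.0006 -0.0005 -0.0001]
```

View pics/e5.png

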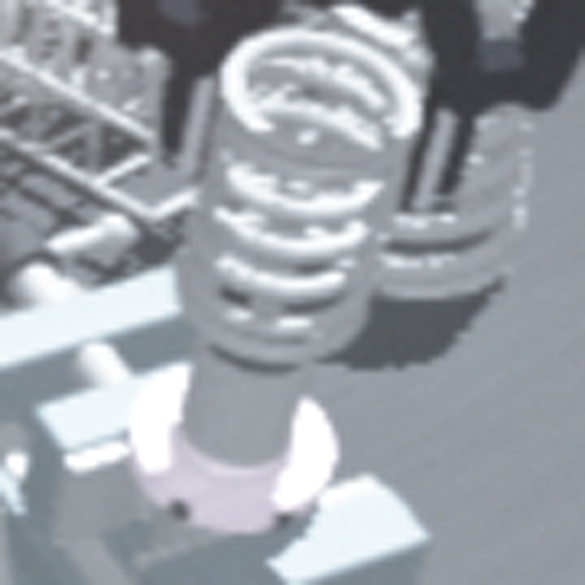

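View pics/ls5.png

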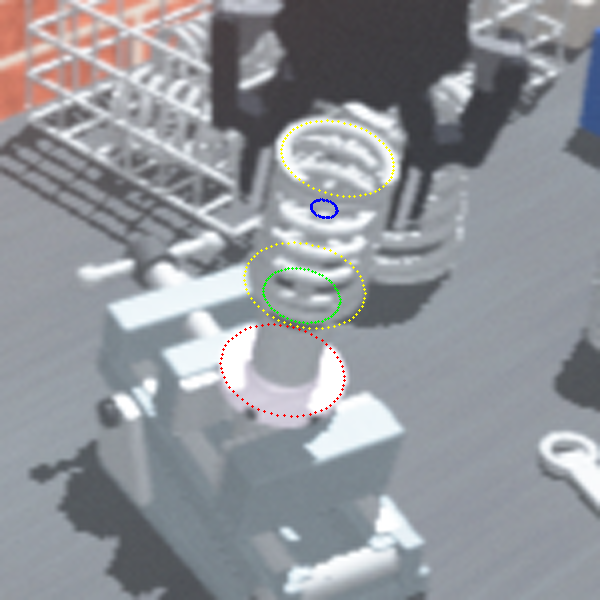

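Request:
{"fn": "move_arm", "kwargs": {
  "moves": [
    [[0.0003,-0.0005,0.002,0,0,0],[0.0003,-0.0005,0.005,0,0,0],[0.0003,-0.0005,0.008,0,0,0],[0.0003,-0.0005,0.011,0,0,0],[0.0003,-0.0005,0.014,0,0,0],[0.0003,-0.0005,0.017,0,0,0],[0.0003,-0.0005,0.02,0,0,0],[0.0003,-0.0005,0.02,0,0,0]]
  ]
}}

```text
clock: 11.15
eef_pos: [489.8, 40.9, 193.3]
tool_rot: [2.966, -0.115, 0.76]
force: [-0.4, -0.6, -2.5]
width: 57.6
```

Run:
```python
from look import *
sent([0.0003, -0.0005, 0.02, 0, 0, 0])
st=ctrl.read_state(); R=Ro.from_euler('xyz',st["tool_rot"]); print(R.inv().apply(st["force"]),st["torque"]); delta(85)
```

```text
[489.89835007  40.91856182 193.50765445] [ 2.96580835 -0.11540564  0.76018066]
[-0.98955727 -0.26713886  2.41793035] [ 0.04175222  0.31356411 -0.05772355]
delta tool [ 0.38  0.24 -0.8 ] [-0.0002  0.0005  0.0001]
```

Request:
{"fn": "move_arm", "kwargs": {
  "moves": [
    [[0,0,0.004,0,0,0],[0,0,0.009,0,0,0],[0,0,0.014,0,0,0],[0,0,0.019,0,0,0],[0,0,0.023,0,0,0],[0,0,0.026,0,0,0],[0,0,0.026,0,0,0]]
  ]
}}

```text
clock: 12.02
eef_pos: [495.1, 39.7, 167.9]
tool_rot: [2.966, -0.115, 0.76]
force: [-0.3, 0.8, -2.0]
width: 57.5
```

Run:
```python
from look import *
sent([0,0, 0.026, 0, 0, 0])
st=ctrl.read_state(); R=Ro.from_euler('xyz',st["tool_rot"]); print(R.inv().apply(st["force"]),st["torque"]); delta(58)
```

```text
[495.16766725  39.65453455 168.07860548] [ 2.96580835 -0.11540564  0.76018066]
[ 0.15913046 -1.13371336  1.85978195] [ 0.1123272   0.30615463 -0.01965694]
delta tool [0.33 0.25 0.22] [-0.0002  0.0004  0.0002]
```

Request:
{"fn": "move_arm", "kwargs": {
  "moves": [
    [[0.0015,0,0,0,0,0],[0.003,0,0,0,0,0],[0.0035,0,0,0,0,0],[0.0035,0,0,0,0,0]]
  ]
}}

```text
clock: 12.52
eef_pos: [497.8, 42.1, 168.6]
tool_rot: [2.966, -0.116, 0.76]
force: [-0.2, 0.8, -2.6]
width: 58.1
```

```bash
cat > fr.py <<'E'
from look import *
st=ctrl.read_state(); R=Ro.from_euler('xyz',st["tool_rot"]); print("Ftool",R.inv().apply(st["force"]).round(2),st["torque"].round(2)); delta(58)
E
python3 fr.py
```

```text
Ftool [ 0.12 -1.18  2.49] [0.04 0.32 0.01]
delta tool [-3.33  0.09  0.49] [ 0.0001 -0.0001 -0.0001]
```

Request:
{"fn": "move_arm", "kwargs": {
  "moves": [
    [[-0.003,0,0,0,0,0],[-0.006,0,0,0,0,0],[-0.007,0,0,0,0,0],[-0.007,0,0,0,0,0]]
  ]
}}

```text
clock: 13.02
eef_pos: [492.6, 37.2, 167.7]
tool_rot: [2.966, -0.116, 0.76]
force: [-1.5, 0.2, -1.9]
width: 57.8
```

```bash
python3 fr.py
```

```text
Ftool [-1.18 -1.47  1.59] [0.08 0.31 0.01]
delta tool [3.8  0.11 0.47] [ 0.0001  0.     -0.0001]
```

Request:
{"fn": "move_arm", "kwargs": {
  "moves": [
    [[0.003,0,0,0,0,0],[0.0035,0.0015,0,0,0,0],[0.0035,0.003,0,0,0,0],[0.0035,0.0035,0,0,0,0],[0.0035,0.0035,0,0,0,0]]
  ]
}}

```text
clock: 13.65
eef_pos: [497.5, 37.0, 168.7]
tool_rot: [2.966, -0.115, 0.76]
force: [-0.2, -1.0, -2.7]
width: 58.4
```

```bash
python3 fr.py
```

```text
Ftool [-1.15  0.15  2.61] [ 0.03  0.27 -0.02]
delta tool [ 0.39 -3.44  0.4 ] [ 0.      0.0002 -0.0002]
```

Request:
{"fn": "move_arm", "kwargs": {
  "moves": [
    [[0,-0.003,0,0,0,0],[0,-0.006,0,0,0,0],[0,-0.007,0,0,0,0],[0,-0.007,0,0,0,0]]
  ]
}}

```text
clock: 14.15
eef_pos: [492.8, 42.3, 167.5]
tool_rot: [2.966, -0.115, 0.76]
force: [-0.1, 0.9, -2.3]
width: 58.2
```

```bash
python3 fr.py
```

```text
Ftool [ 0.26 -1.11  2.14] [ 0.08  0.27 -0.02]
delta tool [0.22 3.74 0.44] [0.     0.0001 0.0002]
```

Request:
{"fn": "move_arm", "kwargs": {
  "moves": [
    [[0.0002,0.002,0,0,0,0],[0.0002,0.0036,0,0,0,0],[0.0002,0.0036,0.002,0,0,0],[0.0002,0.0036,0.004,0,0,0],[0.0002,0.0036,0.006,0,0,0],[0.0002,0.0036,0.008,0,0,0],[0.0002,0.0036,0.0095,0,0,0],[0.0002,0.0036,0.0105,0,0,0],[0.0002,0.0036,0.0105,0,0,0]]
  ]
}}

```text
clock: 15.28
eef_pos: [497.5, 39.2, 157.8]
tool_rot: [2.966, -0.115, 0.76]
force: [0.1, -0.4, -2.3]
width: 57.8
```

```bash
python3 - <<'E'
from plan import *
sent([0,-.0035,0,0,0,0]);sent([.0002,.0036,.0105,0,0,0])
E
sed -i 's/delta(58)/delta(46.2)/' fr.py; python3 fr.py
```

```text
[492.84422707  42.20050187 167.47059551] [ 2.96580835 -0.11540564  0.76018066]
[497.5060229   39.20821385 157.8495835 ] [ 2.96580835 -0.11540564  0.76018066]
Ftool [-0.46 -0.09  2.28] [ 0.08  0.37 -0.01]
delta tool [0.1  0.09 1.65] [-0.0001  0.0002  0.0001]
```

Still free at about 1.6 mm; creep down until seat contact.

Request:
{"fn": "move_arm", "kwargs": {
  "moves": [
    [[0.0001,0.0001,0.0005,0,0,0],[0.0001,0.0001,0.001,0,0,0],[0.0001,0.0001,0.0015,0,0,0],[0.0001,0.0001,0.0015,0,0,0]]
  ]
}}

```text
clock: 15.78
eef_pos: [497.9, 39.1, 156.4]
tool_rot: [2.966, -0.115, 0.76]
force: [0.2, 0.6, -2.0]
width: 58.2
```

```bash
python3 fr.py
```

```text
Ftool [ 0.32 -0.61  1.97] [0.07 0.25 0.01]
delta tool [-0.02 -0.04  0.19] [-0.      0.0001  0.    ]
```

Request:
{"fn": "move_arm", "kwargs": {
  "moves": [
    [[0,0,0.0005,0,0,0],[0,0,0.001,0,0,0],[0,0,0.001,0,0,0]]
  ]
}}

```text
clock: 16.15
eef_pos: [498.2, 39.1, 155.4]
tool_rot: [2.966, -0.115, 0.76]
force: [-0.2, -0.1, -2.1]
width: 58.0
```

```bash
python3 fr.py
```

```text
Ftool [-0.45 -0.46  1.98] [0.07 0.32 0.01]
delta tool [-0.04 -0.06 -0.8 ] [0.     0.0001 0.    ]
```

Request:
{"fn": "move_arm", "kwargs": {
  "moves": [
    [[0,0,0.0005,0,0,0],[0,0,0.001,0,0,0],[0,0,0.001,0,0,0]]
  ]
}}

```text
clock: 16.52
eef_pos: [498.2, 39.2, 155.3]
tool_rot: [2.965, -0.116, 0.76]
force: [-4.7, 1.8, 9.6]
width: 58.0
```

```bash
python3 fr.py
```

```text
Ftool [ -0.99  -2.74 -10.44] [-0.05  0.84 -0.09]
delta tool [-0.1  -0.02 -0.94] [ 0.0009 -0.0001  0.0002]
```

Request:
{"fn": "move_arm", "kwargs": {
  "moves": [
    [[0,0,0.0005,0,0,0],[0,0,0.001,0,0,0],[0,0,0.001,0,0,0]]
  ]
}}

```text
clock: 16.9
eef_pos: [498.2, 39.1, 155.2]
tool_rot: [2.964, -0.116, 0.76]
force: [-9.2, 1.0, 21.5]
width: 57.9
```

```bash
python3 fr.py
```

```text
Ftool [ -3.45  -3.01 -22.93] [-0.17  1.43 -0.14]
delta tool [-0.08 -0.07 -1.01] [ 0.0019 -0.0003  0.0002]
```

Request:
{"fn": "move_arm", "kwargs": {
  "moves": [
    [[0,0,-0.0014,0,0,0],[0,0,-0.0014,0,0,0]]
  ]
}}

```text
clock: 17.15
eef_pos: [498.4, 39.2, 155.4]
tool_rot: [2.965, -0.116, 0.76]
force: [-3.4, 0.5, 8.1]
width: 58.0
```

```bash
python3 - <<'E'
from look import *
sent([.0001,.0001,.0031,0,0,0])
look("6",45.3)
I=cv2.imread("pics/side6.png")
cv2.imwrite("pics/e6.png",cv2.resize(I[185:275,325:415],None,fx=6.5,fy=6.5,interpolation=cv2.INTER_CUBIC)[:600])
E
python3 fr.py
```

```text
[498.27266073  39.05320788 154.84654511] [ 2.96580835 -0.11540564  0.76018066]
eef [498.44422373  39.19025627 155.36905095] F [-3.38436188  0.52189051  8.05299648] T [-0.11271875  0.73199869 -0.08935982] w 58.02329459757131 t 17.15
tcp in damper [ 0.30444972  0.16530168 45.30080259] axis err [-7.64353989e-04 -6.09141285e-05  9.99999706e-01]
Ftool [-1.17 -1.34 -9.67] [-0.09  0.74 -0.06]
delta tool [-0.28 -0.16 -0.91] [ 0.0006 -0.0003  0.0001]
```

View pics/e6.png

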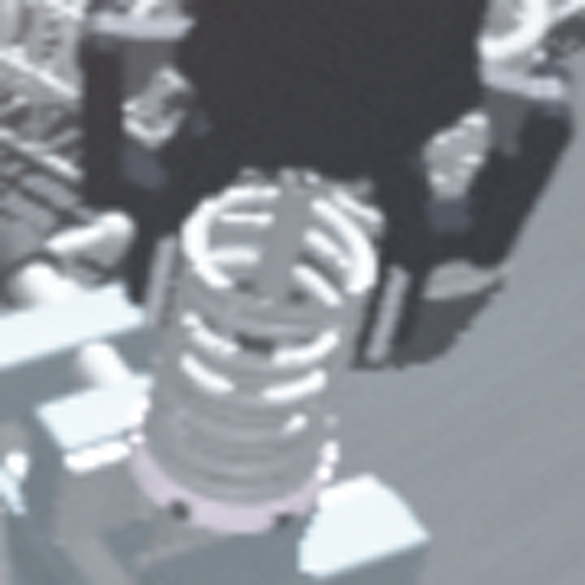

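Request:
{"fn": "move_arm", "kwargs": {
  "moves": [
    [[0,0,-0.0005,0,0,0],[0,0,-0.0005,0,0,0],[0,0,-0.0005,0,0,0],[0,0,-0.0005,0,0,0],[0,0,-0.0005,0,0,0],[0,0,-0.0005,0,0,0]]
  ],
  "jaw": 1
}}

```text
clock: 18.0
eef_pos: [498.2, 39.1, 155.3]
tool_rot: [2.966, -0.115, 0.76]
force: [-0.6, 0.4, 0.3]
width: 85.4
```

```bash
python3 - <<'E'
from look import *
sent([0,0,-.0005,0,0,0])
look("7",45.3)
I=cv2.imread("pics/side7.png")
cv2.imwrite("pics/e7.png",cv2.resize(I[185:275,325:415],None,fx=6.5,fy=6.5,interpolation=cv2.INTER_CUBIC)[:600])
E
python3 fr.py
```

```text
[498.17132771  39.0775161  155.33556528] [ 2.96580835 -0.11540564  0.76018066]
eef [498.19961407  39.07967921 155.32431662] F [-0.63009582  0.36863755  0.3354163 ] T [-0.01254617  0.23061725 -0.02425492] w 85.42513469840485 t 18.0
tcp in damper [8.76456064e-02 8.08259300e-04 4.53012736e+01] axis err [3.40597646e-05 7.05336994e-05 9.99999997e-01]
Ftool [-0.24 -0.5   0.21] [ 0.04  0.21 -0.  ]
delta tool [-0.04 -0.07 -0.89] [ 0.      0.0001 -0.    ]
```

View pics/e7.png

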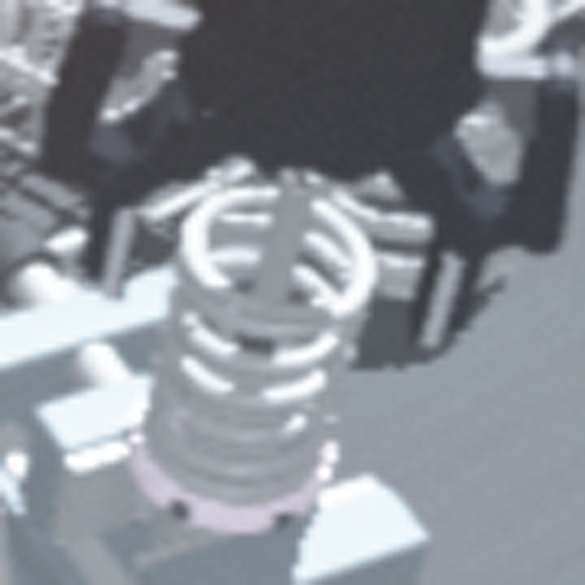

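Request:
{"fn": "move_arm", "kwargs": {
  "moves": [
    [[0,0,-0.005,0,0,0],[0,0,-0.015,0,0,0],[0,0,-0.03,0,0,0],[0,0,-0.042,0,0,0],[0,0,-0.05,0,0,0],[0,0,-0.05,0,0,0]]
  ]
}}

```text
clock: 18.85
eef_pos: [488.4, 41.5, 205.1]
tool_rot: [2.965, -0.117, 0.76]
force: [1.0, 1.0, -0.1]
width: 85.2
```

Request:
{"fn": "move_arm", "kwargs": {
  "moves": [
    [[0,0,0,0,0,0],[0,0,0,0,0,0],[0,0,0,0,0,0],[0,0,0,0,0,0],[0,0,0,0,0,0],[0,0,0,0,0,0]]
  ],
  "jaw": 0.32
}}

```text
clock: 19.6
eef_pos: [488.0, 41.5, 204.2]
tool_rot: [2.966, -0.115, 0.76]
force: [-0.5, 0.5, 0.3]
width: 27.4
```

```bash
python3 - <<'E'
from look import *
sent([0,0,-.05,0,0,0])
look("8",45.3)
I=cv2.imread("pics/side8.png")
cv2.imwrite("pics/e8.png",cv2.resize(I[170:270,325:425],None,fx=6,fy=6,interpolation=cv2.INTER_CUBIC)[:600])
E
sed -i 's/delta(46.2)/delta(83)/' fr.py; python3 fr.py
```

```text
[488.03802545  41.50833778 204.23758254] [ 2.96580835 -0.11540564  0.76018066]
eef [488.04275046  41.5082984  204.22671568] F [-0.49905574  0.46543997  0.25487774] T [ 0.05636741  0.14676562 -0.01602297] w 27.356446969433822 t 19.6
tcp in damper [ 6.80795118e-02 -2.27918893e-03  9.53063164e+01] axis err [5.28026100e-05 9.88971424e-05 9.99999994e-01]
Ftool [ 0.76 -0.15  0.07] [ 0.06  0.19 -0.04]
delta tool [-0.05 -0.07 12.33] [0.0001 0.0001 0.    ]
```

View pics/e8.png

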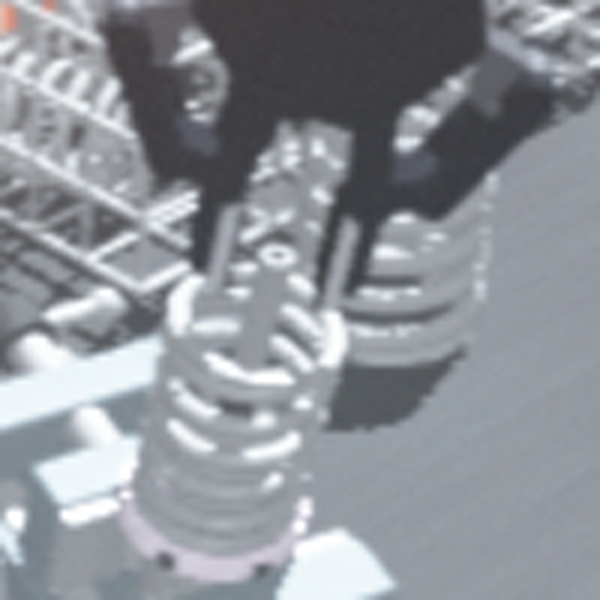

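Request:
{"fn": "move_arm", "kwargs": {
  "moves": [
    [[0,0,0.003,0,0,0],[0,0,0.007,0,0,0],[0,0,0.01,0,0,0],[0,0,0.012,0,0,0],[0,0,0.012,0,0,0],[0,0,0.012,0,0,0]]
  ]
}}

```text
clock: 20.45
eef_pos: [490.5, 41.0, 192.6]
tool_rot: [2.966, -0.116, 0.76]
force: [-0.5, -1.0, -0.8]
width: 27.3
```

Run:
```python
from look import *
sent([0,0,.012,0,0,0])
look("9",45.3)
I=cv2.imread("pics/side9.png")
cv2.imwrite("pics/e9.png",cv2.resize(I[170:270,325:425],None,fx=6,fy=6,interpolation=cv2.INTER_CUBIC)[:600])
```

```text
[490.47001799  40.92494057 192.50109839] [ 2.96580835 -0.11540564  0.76018066]
eef [490.51732206  40.96788365 192.55008005] F [-0.49039927 -0.98603549 -0.75796135] T [ 0.04844793  0.21539181 -0.04423157] w 27.346588718825604 t 20.45
tcp in damper [1.10723120e-01 4.83463567e-02 8.33583044e+01] axis err [-4.75575882e-05  1.95446046e-05  9.99999999e-01]
```

View pics/e9.png

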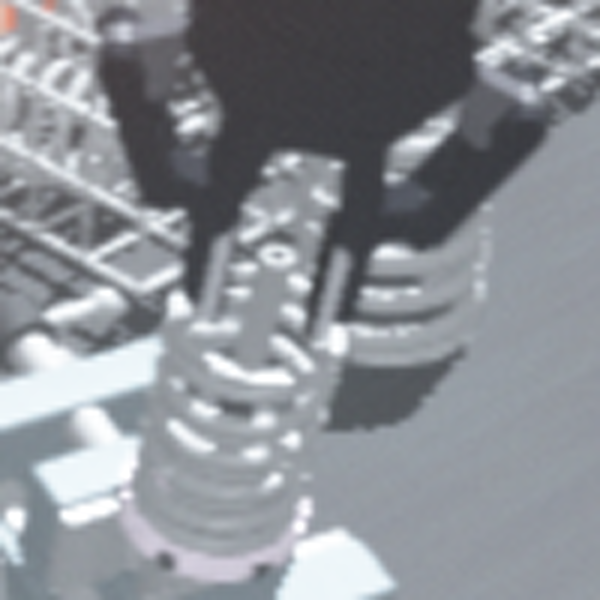

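Request:
{"fn": "move_arm", "kwargs": {
  "moves": [
    [[0,0,0,0,0,0],[0,0,0,0,0,0],[0,0,0,0,0,0],[0,0,0,0,0,0],[0,0,0,0,0,0],[0,0,0,0,0,0]]
  ],
  "jaw": 0
}}

```text
clock: 21.3
eef_pos: [490.7, 41.0, 192.8]
tool_rot: [2.965, -0.116, 0.76]
force: [-1.4, 0.3, 4.9]
width: 9.9
```

```bash
python3 fr.py;  python3 - <<'E'
from look import *
look("10",45.3)
I=cv2.imread("pics/side10.png")
cv2.imwrite("pics/e10.png",cv2.resize(I[170:270,325:425],None,fx=6,fy=6,interpolation=cv2.INTER_CUBIC)[:600])
E
```

```text
Ftool [-0.23 -0.33 -5.09] [-0.06  0.31 -0.01]
delta tool [-0.22 -0.21  0.55] [ 0.0004 -0.0003 -0.    ]
eef [490.66486192  40.95364076 192.77468356] F [-1.41596411  0.32842853  4.89779019] T [-0.06363532  0.30755772 -0.01203452] w 9.937099958280905 t 21.3
tcp in damper [3.01119852e-01 6.88485587e-02 8.35473715e+01] axis err [-5.23588342e-04 -3.87303131e-06  9.99999863e-01]
```

View pics/e10.png

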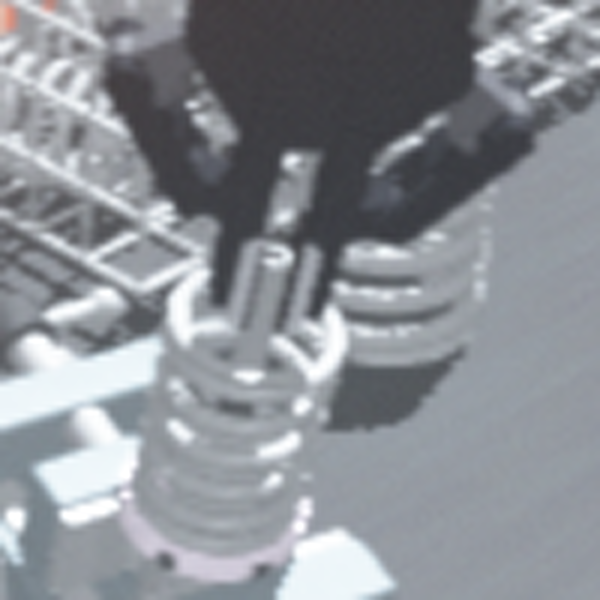

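Request:
{"fn": "move_arm", "kwargs": {
  "moves": [
    [[0,0,-0.001,0,0,0],[0,0,-0.003,0,0,0],[0,0,-0.005,0,0,0],[0,0,-0.007,0,0,0],[0,0,-0.009,0,0,0],[0,0,-0.01,0,0,0],[0,0,-0.01,0,0,0]]
  ]
}}

```text
clock: 22.28
eef_pos: [488.4, 41.4, 202.4]
tool_rot: [2.966, -0.115, 0.76]
force: [-0.2, -1.1, -0.6]
width: 9.5
```

```bash
sed -i 's/delta(83)/delta(93)/' fr.py; python3 fr.py;  python3 - <<'E'
from look import *
sent([0,0,-.01,0,0,0])
look("11",45.3)
I=cv2.imread("pics/side11.png")
cv2.imwrite("pics/e11.png",cv2.resize(I[170:270,325:425],None,fx=6,fy=6,interpolation=cv2.INTER_CUBIC)[:600])
E
```

```text
Ftool [-0.92  0.58  0.59] [ 0.02  0.19 -0.02]
delta tool [ 0.03 -0.06  0.43] [ 0.0001  0.0001 -0.    ]
[488.44335754  41.41110491 202.28150184] [ 2.96580835 -0.11540564  0.76018066]
eef [488.37432072  41.36856858 202.38122964] F [-0.15880216 -1.08611326 -0.57758063] T [ 0.01771065  0.19040589 -0.02109436] w 9.519656010952293 t 22.275
tcp in damper [ 3.05627707e-02 -6.09646408e-02  9.34273724e+01] axis err [-1.31154208e-05  1.82952135e-04  9.99999983e-01]
```

View pics/e11.png

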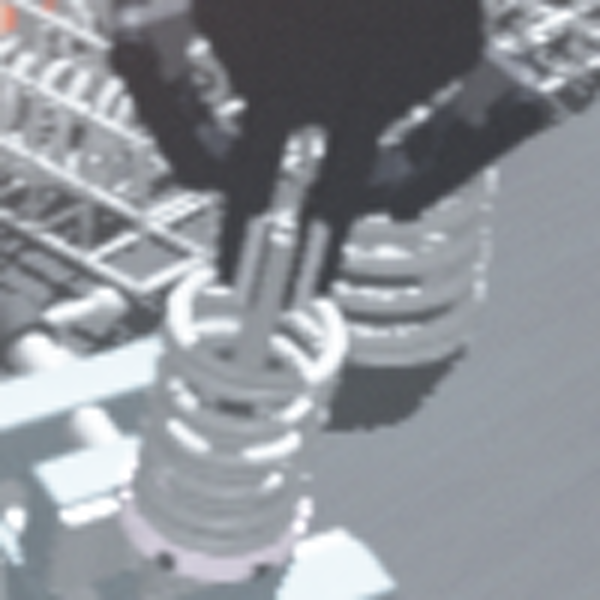

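Request:
{"fn": "move_arm", "kwargs": {
  "moves": [
    [[0,0,-0.002,0,0,0],[0,0,-0.005,0,0,0],[0,0,-0.008,0,0,0],[0,0,-0.011,0,0,0],[0,0,-0.014,0,0,0],[0,0,-0.017,0,0,0],[0,0,-0.02,0,0,0],[0,0,-0.023,0,0,0],[0,0,-0.026,0,0,0],[0,0,-0.029,0,0,0],[0,0,-0.031,0,0,0],[0,0,-0.032,0,0,0],[0,0,-0.032,0,0,0],[0,0,-0.032,0,0,0]]
  ]
}}

```text
clock: 24.12
eef_pos: [482.0, 43.0, 233.5]
tool_rot: [2.966, -0.115, 0.76]
force: [1.0, -0.1, -1.5]
width: 9.7
```

```bash
sed -i 's/delta(93)/delta(125.5)/' fr.py; python3 fr.py;  python3 - <<'E'
from look import *
sent([0,0,-.032,0,0,0])
s,t=look("12",45.3)
I=cv2.imread("pics/side12.png")
cv2.imwrite("pics/e12.png",cv2.resize(I[170:270,325:425],None,fx=6,fy=6,interpolation=cv2.INTER_CUBIC)[:600])
Dm=(Ro.from_euler('z',YAW)*Ro.from_euler('y',-LEAN)).as_matrix()
for h in(80,108,118,140,145,150): print(h,((proj(s,DO+Dm@[0,0,h])+.5-[325,170])*6).round(0))
E
```

```text
Ftool [0.44 0.46 1.63] [ 0.08  0.24 -0.  ]
delta tool [-0.02 -0.06 -0.24] [-0.0001  0.0001 -0.    ]
[481.9580441   42.96683078 233.57879289] [ 2.96580835 -0.11540564  0.76018066]
eef [481.95953653  42.95471216 233.52120436] F [ 0.95204547 -0.11117532 -1.46723889] T [ 0.08409427  0.23942081 -0.00227552] w 9.7061601039168 t 24.125
tcp in damper [ 5.93738968e-02 -1.20547659e-02  1.25260690e+02] axis err [1.12139099e-04 7.26153816e-05 9.99999991e-01]
80 [[259. 319.]]
108 [[276. 253.]]
118 [[282. 229.]]
140 [[297. 174.]]
145 [[300. 161.]]
150 [[303. 148.]]
```

View pics/e12.png

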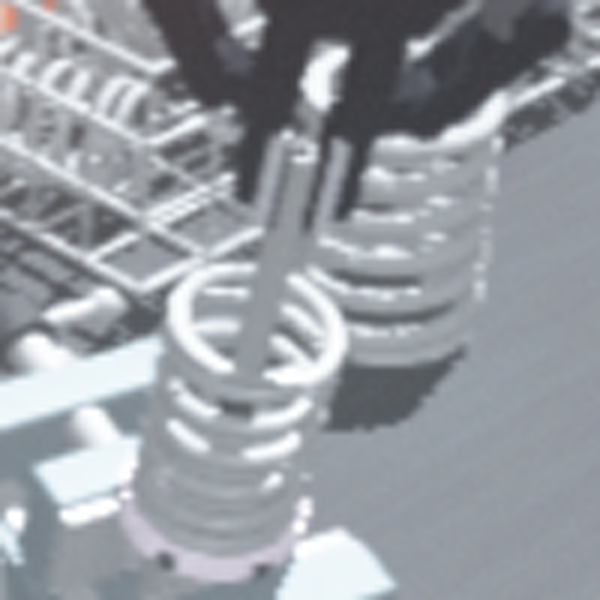

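Request:
{"fn": "move_arm", "kwargs": {
  "moves": [
    [[0,0,-0.0002,0,0,0],[0,0,-0.0002,0,0,0],[0,0,-0.0002,0,0,0],[0,0,-0.0002,0,0,0],[0,0,-0.0002,0,0,0],[0,0,-0.0002,0,0,0],[0,0,-0.0002,0,0,0],[0,0,-0.0002,0,0,0]]
  ]
}}

```text
clock: 25.22
eef_pos: [481.9, 43.0, 233.8]
tool_rot: [2.966, -0.115, 0.76]
force: [0.1, -0.2, -1.9]
width: 9.5
```

```bash
python3 fr.py;  python3 - <<'E'
from look import *
look("13",45.3)
a=cv2.imread("pics/side12.png")[170:270,325:425];b=cv2.imread("pics/side13.png")[170:270,325:425]
print(cv2.absdiff(a,b).mean(),cv2.phaseCorrelate(np.float32(a[15:45,35:65,1]),np.float32(b[15:45,35:65,1])))
E
```

```text
Ftool [-0.3  -0.12  1.88] [ 0.07  0.29 -0.  ]
delta tool [-0.03 -0.05  0.02] [ 0.      0.0001 -0.    ]
eef [481.91429506  42.97692135 233.77446304] F [ 0.08669923 -0.20753725 -1.89385128] T [ 0.06916676  0.29385751 -0.00412186] w 9.473752399697045 t 25.225
tcp in damper [ 6.40791483e-02 -9.90164378e-04  1.25518635e+02] axis err [4.68536903e-05 9.71403820e-05 9.99999994e-01]
1.1482666666666668 ((-0.08219940199122, -0.04528272261027233), 0.9853393083148533)
```

View pics/side13.png

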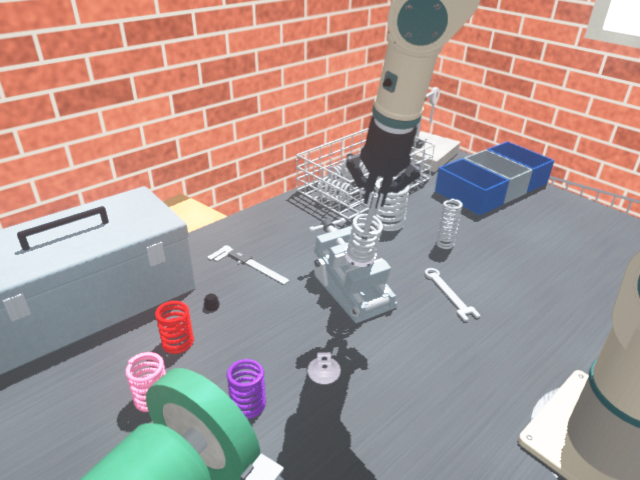

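The spring sits on its seat around (365,240), the rod is held at about (376,195), and everything else is where it was. Handing in.

```bash
python3 -c "
from cell import job
print(job.finish_job())"
```

```text
the job is handed in; nothing more can be done
None
```

I fitted the short grey spring onto the damper and drew the rod out about 42 mm. I handed the job in at about 25 s with the gripper still holding the rod.

**Spring:** I lowered it over the rod and tube. Sideways moves of about 3.5 mm in all four directions met no contact, so it was well centred. I then eased it down until it pressed axially on the seat at 23 N, backed off and let go. The side picture shows it flush on the collar.

**Rod:** In the last picture its end lies within a pixel of where 150 mm above the seat should appear, so about 70 mm stands out beyond the spring. The fingers end about 45 mm above the spring. Sideways force was under 1 N at each check. The axial reading at the end was about 2 N, which fits the rod's own weight. After a further second the picture showed no slip.

**Everything else:** In the last side picture the other things on the bench looked unmoved. The lock nut wasn't checked.

**What disagreed:**
- **Cameras:** the two cameras differed by about 2 to 4 mm at the damper. I corrected for this using where the gripped spring actually was.
- **Seat height:** contact came about 1 mm lower than I expected.
- **Jaw opening:** it read about 9.5 to 9.9 mm on a 12 mm rod. I couldn't explain that, but the rod followed the gripper and held.

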